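Unlatch the splint-hardware case and put the grip exerciser away

ROBOT

A 6-joint arm with a two-finger parallel gripper is mounted at the origin on the work surface. World frame = base frame: x ahead of the robot, y to its left, z up, the work surface at z = 0. Lengths are in mm, angles in rad, forces in N, time in s.
With the tool pointing down it reaches from about 275 to 750 mm from the base axis. Payload 10.2 kg.
Tool frame: the origin (TCP) lies between the finger pads; the fingertips stand 17 mm ahead of it and the grasp point (between the pads) lies 2 mm behind it (tips_ahead is the distance from the TCP to the fingertips, in mm); z points along the fingers, y is the line along which they close (so a half turn about z gives the same grasp; the last joint's range is limited). The gripper opens to 85 mm and grips with 20 to 120 N. Pads are 22 mm wide; open, the fingers measure 114 mm over their backs; the gripper's body (76 mm by 85 mm) begins 54 mm behind the grasp point. The pads swing forward as they close: fully open they stand 13 mm farther back than shut.
Start: joints at [0.943, 0.313, 1.498, -0, 1.331, -0.223], TCP at [206.776, 482.571, 248.294] pointing down, gripper open.
Joint ranges: [-2.94, 2.94], [-0.97, 2.17], [0.19, 2.56], [-1.23, 4.37], [0.02, 3.11], [-2.88, 2.88]. Speed limits (rad/s): [2.39, 2.39, 3.01, 3.14, 3.14, 3.14].

INTERFACE

Orientations are given as a unit quaternion [w, x, y, z].
In Python, from rig import sense, capture, finish_job, boxes_of, tips_ahead gives the robot as it stands.
- The arm moves only by the tool drive_tool, never from a script. Its argument "commands" is text: rows parted by semicolons, each of 7 numbers parted by spaces: the shift along the world's x, y, z in units of 0.1 m (1.0 is 0.1 m), then the turn, a rotation vector about the world's x, y, z in units of pi/4 rad (1.0 is pi/4 rad), then the opening in per cent of the stroke, from 0 (shut) to 100 (fully open). A call has 1 to 20 rows; each row shifts and turns the commanded pose from where the row before left it; what a row does not reach is not made up. A row lasts 1/12 s, in which the tool goes at most 41.7 mm and 7.16 degrees, less where a joint would pass 70% of its speed; a pose out of reach is approached as far as the arm can. A call with a number of a shift or a turn outside -1 to 1 is refused whole. A call with a gripper value outside its range is refused whole. The fingers move at their own pace and stop on an object; "force" is the grip in N (left out, the last holds). Time passes only in rows, so rows that do not move let the fingers close. It gives the time, the measured TCP pose, the force, the opening and the grip force at its end, in the units of the state.
- sense(): the state, without advancing time (a new reading comes with each control period).
- capture(name): name is "side" or "top"; returns a dict with "pixels" (480x640x3 uint8, blue, green, red), "fov_y" (degrees; the focal length in pixels is half the picture's height over the tangent of half this angle, whatever the lens; pixels are square), "cx", "cy" (the principal point, pixels), "k1" (the pictures are not rectified: a ray, as slopes to the right and down, at radius r is drawn at 1 + k1 r^2 times it, then the intrinsics apply), "position" and "attitude" of the camera in the world. Camera axes: x right, y down, z forward; pixel columns grow to the right and rows downward; lengths in mm; the calibration is good to about 2 mm. A picture is of the moment at which its call begins. There is no depth.
- finish_job(): hands the job in; it is judged then, once.
Trained networks look in a picture, given as the dict that the camera call returned (one of the last four; its "shot" number tells which), for a name from the list of things; names that differ only in an ending like _2 or _b are one class to them, and where a whole thing is asked for, a point or a joint stands for the part that bears it (a point fixed in the world has none). Each returns a list of dicts, best first, with "confidence" (0 to 1); they miss things now and then, are a little off and sometimes report something else, mostly with a low value. They report only what shows in the picture. A call takes as long as a camera call. They do not tell look-alikes from the thing itself.
- boxes_of(picture, name): "position" ([column, row] in pixels, amid what is visible of it).
The state is a dict: "time_s": time; "joints": joint angles; "dq": joint speeds; "tau": joint torques, N m; "eef_pos": TCP position; "ee_rot": TCP orientation; "force": force on the tool from outside, world axes, zero at the start; "wrist_torque": the same for the moment, N m; "grip_width": opening from 0.0 (shut) to 1.0 (fully open); "grip_force": force on a finger pad.
Only numpy, scipy, OpenCV 4.12 (cv2) and the standard library are available. Lean on these libraries where they do the work, as an engineer would, in place of code of your own. Each camera call takes 0.05 s, during which the arm holds its last target. There are 200 camera calls.

TASK

Put the red grip exerciser away in the grey case: flip the red toggle latch on the front of the case open, lift the lid right back until it stays open by itself, then lower the exerciser in so that it lies flat on the floor of the case; do not drop it in. Leave the stand of splint squares, the kidney dish and the brass pulley wheel where they are.

Things in the scene. Friction and masses are not known exactly. Their poses are not given: they have to be found in the camera images.
- case: Grey hardware case, fixed to the counter. Closed it is 170 mm deep (case x), 240 mm wide (case y), 121 mm high: a 75 mm high base and a 45 mm deep hollow lid, walls and floor 5 mm. Origin: centre of its underside, on the counter; x points from the front (latch side) to the back (hinge side), y to the left, z up. Inside, the base is 160 x 230 mm, with its floor (a thin liner) 7 mm above the counter and its rim at 75 mm.
- lid (a joint): Angle of the lid about its hinge on the back rim (rad): 0 shut, 1.85 laid fully back against its stop. It has a weak hinge: it falls shut from below about 1.1 and falls back and stays open from beyond about 1.4. The latch holds it shut until that is opened. Mass about 0.4 kg.
- lid_hinge (a point): Middle of the lid's hinge line, which runs along case y: case frame x +85 mm, height 75.5 mm. Lifting the front of the lid turns it about this line.
- handle_left (a point): Middle of the grip bar of the left (case +y) of two black bow handles on the lid's front face. Bar 12 mm thick, 60 mm long along case y, 38 mm in front of the lid's front face (32 mm clear gap behind the bar). With the lid shut: case frame x -123 mm, y +85 mm, height 100.5 mm. Moves with the lid.
- handle_right (a point): The same on the right: case frame y -85 mm. One of the two handles (it varies) has the tall stand right in front of it; the other has only the low pulley wheel in front of it, on the counter. Either handle lifts the whole lid.
- latch (a joint): Angle of the red latch lever (rad): 0 closed (lever upright against the lid's front), growing as its tip is pulled out towards the front and then down, to 2.2 fully open (lever pointing forward and down). Over-centre spring: it springs back shut below about 0.5 and snaps fully open by itself beyond. Needs about 0.2 N m, i.e. 3 to 5 N on its upper half. The lever rides on the lid; its wire bail hooks under a catch on the base.
- latch_tip (a point): Tip of the latch lever, 67 mm from its pivot. Lever 38 mm wide (case y), 5 mm thick with a 10 mm thick rounded end. Closed: case frame x -97 mm, y 0, height 162 mm, so that the top 41 mm stand above the top of the lid (121 mm) and can be pushed forward (case -x) from behind.
- latch_pivot (a point): Pivot of the latch lever, axis along case y. With the lid shut: case frame x -97 mm, y 0, height 95 mm.
- exerciser: Red spring grip exerciser lying flat, rigid here, 146 mm long, 22 mm thick, 0.16 kg: two parallel red handles (22 mm diameter, 100 mm long, along its x, 56 mm over both outer sides, along y) and a steel coil, 32 mm across, beyond their +x end. Origin: on its underside, midway between the handles at mid length; the handles reach from x -50 to +50 mm, the coil to x +96 mm. Can be gripped across both handles. z up.
- stand: Bystander: loose slotted acrylic stand with three coloured 100 mm squares upright in it, all one piece. 64 mm (x) by 116 mm (y), 131 mm high, 0.7 kg. Origin: centre of underside.
- pulley: Bystander: loose brass pulley wheel lying flat, 64 mm diameter, 22 mm high. Origin: centre of underside.
- dish: Bystander: loose stainless kidney dish, 166 mm (x) by about 80 mm (y), 38 mm high, to one side of the case; the exerciser is on the other side (which side varies). Origin: about the centre of its underside.
Mind the look-alikes: they are no part of the job. Several things have the shape of the exerciser; the one meant has the colours described above.

How it is judged (in metres and radians):
On the way, in this order (a step that is already met when the one before it is completed fails the run):
1. the latch lever is flipped fully open while the lid is still down (value of joint latch above 1.9 rad and value of joint lid below 0.1 rad), for 0.1 s.
2. the lid is laid back past upright (value of joint lid above 1.6 rad), for 0.2 s.
At the end, for the whole second after the job is handed in: Lid open by itself (over 1.6 rad), latch open (over 1.2 rad); exerciser at rest, flat (within 0.2 rad) on the case floor: underside below 20 mm, origin within 60 mm (case x) and 95 mm (case y) of the case centre; stand, dish and pulley within 25 mm of their starts (value of joint lid above 1.6 rad and x of exerciser in the frame of case between -0.06 and 0.06 m and y of exerciser in the frame of case between -0.095 and 0.095 m and z of exerciser in the frame of case below 0.02 m and angle between exerciser's own z axis and vertical below 0.2 rad and linear speed of exerciser below 0.02 m/s and value of joint latch above 1.2 rad and distance of each of stand, dish, pulley from where it was at the start of the episode below 0.025 m); the robot touches nothing.
It fails at once if the stand, the kidney dish or the pulley wheel is shifted by more than 25 mm (distance of any of stand, dish, pulley from where it was at the start of the episode above 0.025 m).
It fails at once if the exerciser is dropped (falls freely faster than 1 m/s, about 50 mm) (contact force between the fingers and exerciser below 0.01 N and linear speed of exerciser above 1 m/s).
It also fails if it takes over 67 s, if anything falls off the work surface, if the arm or the gripper's body presses on something with over 40 N, if the wrist force passes 120 N, or if a joint passes its speed limit or range.

## Working session

There is one attempt and no reset: what is moved stays moved. The work goes in short steps, Python scripts to look and compute and a tool call to move; the robot and the scene stay as the last step left them, time stands still between calls to the robot, and variables do not carry over. Pictures are saved under pics/ and viewed, at most 10 in all, crops included, and the job is handed in when it is done.

Besides the shell and the picture viewer there is one more tool, called after "Emit:" as name(argument=value, ...), one argument or row to a line, values as JSON. drive_tool: Moves the arm, as the interface text tells. Shifts and turns lie within -1 to 1; 1 stands for 0.1 m of shift or pi/4 rad of turn. Its arguments: {"type":"object","properties":{"commands":{"type":"string"},"force":{"type":"number"}},"required":["commands"]}

```bash
mkdir -p pics; cat > h.py <<'E'
import numpy as np, cv2
from scipy.spatial.transform import Rotation as R
from rig import *
def K(c):
    h=c["pixels"].shape[0]; f=h/2/np.tan(np.radians(c["fov_y"])/2); return f
def Rm(c):
    a=np.array(c["attitude"],float)
    if a.shape==(3,3): return a
    return R.from_quat([a[1],a[2],a[3],a[0]]).as_matrix()
def ray(c,uv):
    f=K(c); d=np.array([(uv[0]-c["cx"])/f,(uv[1]-c["cy"])/f]); s=d.copy()
    for _ in range(20): s=d/(1+c["k1"]*(s@s))
    return Rm(c)@np.array([s[0],s[1],1])
def atz(c,uv,z):
    p=np.array(c["position"],float); r=ray(c,uv); return p+r*(z-p[2])/r[2]
def proj(c,P):
    q=(np.atleast_2d(P)-np.array(c["position"]))@Rm(c); s=q[:,:2]/q[:,2:]
    return s*(1+c["k1"]*(s**2).sum(1,keepdims=True))*K(c)+[c["cx"],c["cy"]]
E
python3 - <<'E'
from h import *
print(sense())
for n in ("top","side"):
    c=capture(n); cv2.imwrite(f"pics/{n}0.png",c["pixels"])
    print(n,{k:v for k,v in c.items() if k!="pixels"})
    for o in "case exerciser stand pulley dish latch_tip handle_left handle_right".split():
        print(o,[(np.round(b["position"]).tolist(),round(b["confidence"],2)) for b in boxes_of(c,o)][:4])
E
```

```text
{'time_s': 0.0, 'joints': array([ 9.42596144e-01,  3.13454962e-01,  1.49845558e+00, -2.34558166e-05,
        1.33101208e+00, -2.23418092e-01]), 'dq': array([-0.0013317 ,  0.00116024, -0.00079176,  0.00063179, -0.00132056,
       -0.00081981]), 'tau': array([-3.93127050e-05, -4.12268436e+01, -2.59733748e+01, -2.08249735e-04,
        4.29048800e-03,  1.72004525e-05]), 'eef_pos': array([206.63147573, 482.35899618, 247.72556505]), 'ee_rot': array([-2.64302879e-04,  2.01009364e-01,  9.79589094e-01, -6.10307833e-04]), 'force': array([-0.16513704,  0.51656304, -0.04713686]), 'wrist_torque': array([ 0.04114812, -0.01670261,  0.00446124]), 'grip_force': 0.0, 'grip_width': 1.001622762163101}
top {'fov_y': 47.06863016445585, 'cx': 319.5543788345598, 'cy': 239.8938803379992, 'k1': -0.07808959374152588, 'position': array([ 438.88735485,   73.07076808, 1457.86148847]), 'attitude': array([-0.04497741,  0.71106018, -0.70087157,  0.03390423]), 'shot': 1}
case [([375.0, 244.0], 0.71)]
exerciser [([249.0, 307.0], 0.98), ([152.0, 253.0], 0.97), ([226.0, 242.0], 0.91), ([228.0, 179.0], 0.82)]
stand [([31
[... 189 characters left out ...]
t [([372.0, 244.0], 0.78)]
side {'fov_y': 56.11093979912089, 'cx': 316.3359048972439, 'cy': 236.15383799586624, 'k1': -0.08552503609858432, 'position': array([ 469.5271292 , -677.9085221 ,  875.82905104]), 'attitude': array([-0.39367221,  0.91673542, -0.05872199,  0.03420646]), 'shot': 2}
case [([328.0, 304.0], 0.94), ([241.0, 273.0], 0.66), ([326.0, 292.0], 0.34)]
exerciser [([354.0, 205.0], 0.82), ([291.0, 175.0], 0.65), ([250.0, 224.0], 0.64)]
stand [([239.0, 274.0], 0.67)]
pulley [([250.0, 365.0], 0.6), ([346.0, 443.0], 0.46)]
dish [([345.0, 441.0], 0.65), ([307.0, 212.0], 0.43)]
latch_tip [([281.0, 283.0], 0.68)]
handle_left [([323.0, 294.0], 0.62)]
handle_right [([323.0, 294.0], 0.71)]
```

View pics/top0.png

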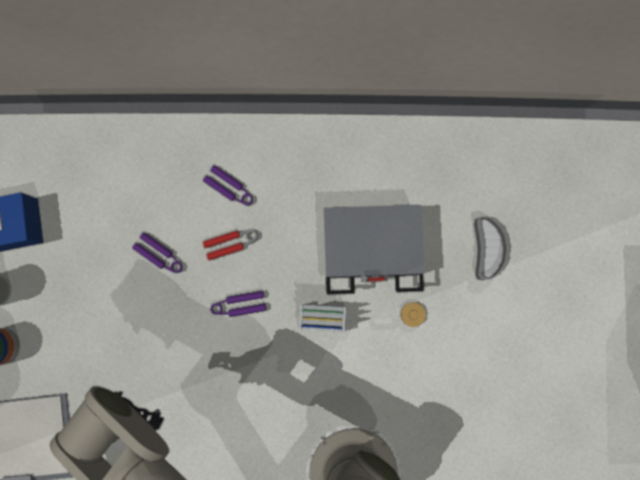

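View pics/side0.png

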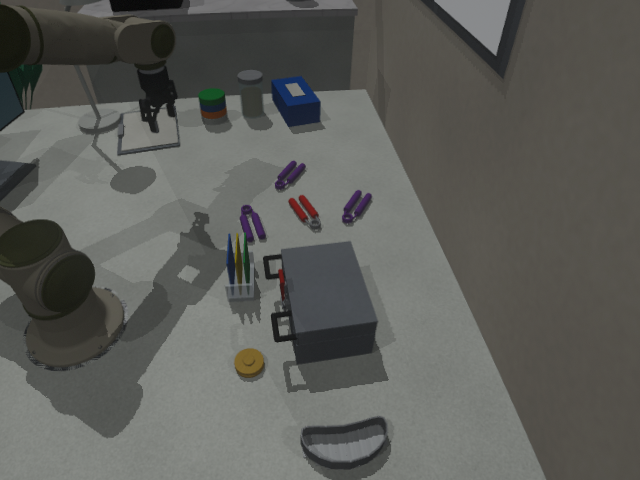

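Top view: red exerciser at about (232,243). The look-alikes are purple, at (158,253), (230,185) and (240,303). The case lid centre is at (375,240), the stand at (323,317) in front of the left handle, the pulley at (413,314) in front of the right handle, and the dish at (490,248). I'll use the right handle. Next I measure and check in one crop.

```bash
cat > m.py <<'E'
from h import *
from scipy.optimize import least_squares
c=capture("top"); im=c["pixels"]; hsv=cv2.cvtColor(im,cv2.COLOR_BGR2HSV)
red=(((hsv[...,0]<8)|(hsv[...,0]>172))&(hsv[...,1]>150)&(hsv[...,2]>60)).astype(np.uint8)
n,l,s,cen=cv2.connectedComponentsWithStats(red)
hs=[]
for i in range(1,n):
    if s[i,4]>30:
        print("red",s[i],cen[i].round(1),atz(c,cen[i],15).round(1))
        if s[i,0]<280 and s[i,0]>190:
            pts=np.argwhere(l==i)[:,::-1].astype(float); hs.append(np.array([atz(c,p,14)[:2] for p in pts]))
A=[h.mean(0) for h in hs]; ctr=np.mean(A,0)
d=sum(np.cov((h-h.mean(0)).T) for h in hs); v=np.linalg.eigh(d)[1][:,1]
coil=atz(c,(254,236),11)[:2]; v*=np.sign((coil-ctr)@v)
print("exer",ctr.round(1),"yaw",np.arctan2(v[1],v[0]), "coil",coil)
# lid top face: grey-blue polygon
g=cv2.cvtColor(im,cv2.COLOR_BGR2GRAY); roi=np.zeros_like(g); 
m=(np.abs(im.astype(int)-np.median(im[220:260,350:400].reshape(-1,3),0)).max(2)<14).astype(np.uint8)
m=cv2.morphologyEx(m,cv2.MORPH_OPEN,np.ones((7,7)))
n,l,s,cen=cv2.connectedComponentsWithStats(m); i=l[240,375]; print("lid",s[i],cen[i])
cnt=max(cv2.findContours((l==i).astype(np.uint8),0,2)[0],key=cv2.contourArea)
W=np.array([atz(c,p[0],121)[:2] for p in cnt],np.float32); r=cv2.minAreaRect(W); print("lidrect",r)
for nme,uv,z in (("pulley",(413,314),22),("stand",(323,317),100),("dish",(490,248),20)): print(nme,atz(c,uv,z).round())
E
python3 - <<'E'
exec(open('m.py').read())
(cx,cy),(w,h_),a=r; a=np.radians(a)
yaw=min([a+k*np.pi/2 for k in range(-4,5)],key=abs); print("case",cx,cy,yaw)
def T(p):
    p=np.atleast_2d(p).astype(float); co,si=np.cos(yaw),np.sin(yaw)
    return np.c_[cx+co*p[:,0]-si*p[:,1],cy+si*p[:,0]+co*p[:,1],p[:,2]]
P=T([(x,y,z) for x in(-85,85) for y in(-120,120) for z in (0,121)]+[(-123,85,100.5),(-123,-85,100.5),(-97,0,162),(-97,0,95)])
print(P[-4:].round(1))
out=[]
for nme,(x0,y0) in (("top",(190,160)),("side",(200,150))):
    k=c if nme=="top" else capture("side"); I=cv2.resize(k["pixels"],None,fx=4,fy=4,interpolation=2)
    for q in np.vstack([proj(k,P),proj(k,[*ctr,11])]): cv2.circle(I,tuple((q*4+2).astype(int)),4,(0,255,0),-1)
    I=I[y0*4:y0*4+880,x0*4:x0*4+1080]; out.append(cv2.resize(I,(400*1,326),interpolation=3))
cv2.imwrite("pics/ov.png",cv2.resize(np.hstack(out),None,fx=1,fy=1))
E
```

```text
red [204 232  35  15 196] [220.7 238.9] [599.4 358.9  15. ]
red [208 244  35  15 196] [224.5 251.1] [567.4 347.6  15. ]
exer [583.5 353.4] yaw -1.2412574059681238 coil [608.9234118  271.02680103]
lid [ 325  205  117   71 7713] [381.90379878 239.57513289]
lidrect ((591.890380859375, -58.585296630859375), (168.20765686035156, 281.748779296875), 2.6479525566101074)
pulley [ 410. -148.   22.]
stand [401.  84. 100.]
dish [ 585. -352.   20.]
case 591.890380859375 -58.585296630859375 0.046215490549447916
[[ 465.1   20.6  100.5]
 [ 472.9 -149.2  100.5]
 [ 495.   -63.1  162. ]
 [ 495.   -63.1   95. ]]
```

View pics/ov.png

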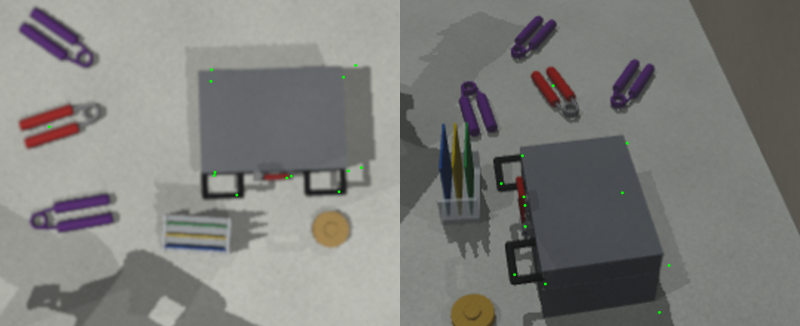

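The crop confirms the red exerciser. My lid mask took in the shadow on the right, so I refit the case from corners picked in both views.

```bash
python3 - <<'E'
from h import *
from scipy.optimize import least_squares
t=capture("top"); s=capture("side")
M=np.array([(85,120,121),(85,-120,121),(-85,-120,121),(-85,120,121),(-123,85,100.5),(-123,-85,100.5)],float)
S=1.4815
ut=np.array([(200,71),(344,66),(346,170),(203,172),(223,196),(325,192)])/S+[190,160]
us=(np.array([(625,136),(661,255),(539,268),(521,147)])-[400,0])/S+[200,150]
us=us[[0,1,2,3]] # back-left=far right..., 
def T(q,p):
    co,si=np.cos(q[2]),np.sin(q[2]); return np.c_[q[0]+co*p[:,0]-si*p[:,1],q[1]+si*p[:,0]+co*p[:,1],p[:,2]]
f=lambda q:np.r_[(proj(t,T(q,M))-ut).ravel(),(proj(s,T(q,M[:4]))-us).ravel()]
o=least_squares(f,[590,-60,0.04],loss="soft_l1",x_scale=[10,10,.1]);q=o.x;print(q,f(q).reshape(-1,2).round(1).tolist())
print(T(q,np.array([(-97,0,162),(-123,-85,100.5),(-123,85,100.5),(0,0,0),(85,0,75.5)],float)).round(1))
P=T(q,np.r_[M,[(-97,0,162),(-97,0,95)],M[:4]*[1,1,0]])
Is=[]
for k,(x0,y0) in ((t,(310,190)),(s,(255,220))):
    I=cv2.resize(k["pixels"],None,fx=3,fy=3,interpolation=2)
    for w in proj(k,P): cv2.circle(I,tuple((w*3+1).astype(int)),2,(0,255,0),-1)
    Is.append(I[y0*3:y0*3+420,x0*3:x0*3+400])
cv2.imwrite("pics/ov2.png",np.hstack(Is))
E
```

```text
[ 5.89048249e+02 -3.91012192e+01  2.77395027e-02] [[-0.1, -1.2], [0.3, 0.9], [1.3, -0.2], [-1.1, -0.1], [-0.1, -0.6], [0.3, 1.1], [-0.6, -0.8], [0.5, -0.3], [0.2, 1.6], [-0.5, -1.0]]
[[ 492.1  -41.8  162. ]
 [ 468.5 -127.5  100.5]
 [ 463.7   42.5  100.5]
 [ 589.   -39.1    0. ]
 [ 674.   -36.7   75.5]]
```

View pics/ov2.png

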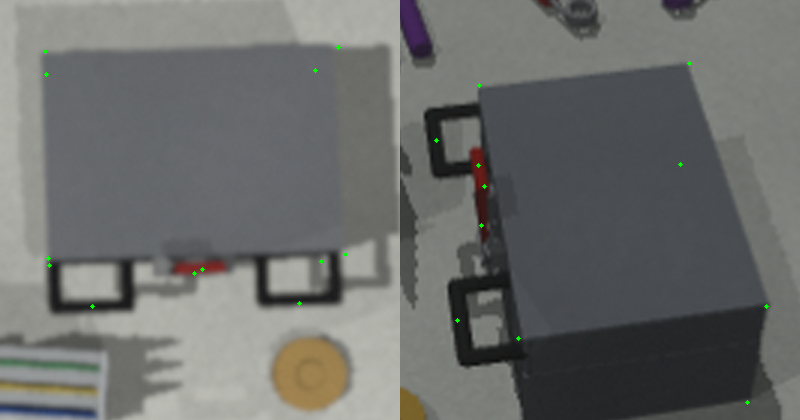

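Fit good to about 3 mm. Case at (589,-39), yaw 0.03; latch tip at (492,-42,162); right handle bar at (468,-127,100). First, over to behind the latch with closed fingers.

Emit:
drive_tool(
  commands="0.16 -0.262 0 0 0 -0.0725 0;0.16 -0.262 0 0 0 -0.0725 0;0.16 -0.262 0 0 0 -0.0725 0;0.16 -0.262 0 0 0 -0.0725 0;0.16 -0.262 0 0 0 -0.0725 0;0.16 -0.262 0 0 0 -0.0725 0;0.16 -0.262 0 0 0 -0.0725 0;0.16 -0.262 0 0 0 -0.0725 0;0.16 -0.262 0 0 0 -0.0725 0;0.16 -0.262 0 0 0 -0.0725 0;0.16 -0.262 0 0 0 -0.0725 0;0.16 -0.262 0 0 0 -0.0725 0;0.16 -0.262 0 0 0 -0.0725 0;0.16 -0.262 0 0 0 -0.0725 0;0.16 -0.262 0 0 0 -0.0725 0;0.16 -0.262 0 0 0 -0.0725 0;0.16 -0.262 0 0 0 -0.0725 0;0.16 -0.262 0 0 0 -0.0725 0;0.16 -0.262 0 0 0 -0.0725 0;0.16 -0.262 0 0 0 -0.0725 0",
  force=30,
)

```text
time_s: 2.77
eef_pos: [527.4, -42.9, 248.3]
ee_rot: [0.0, 0.699, 0.716, 0.0]
force: [-0.4, 0.5, 0.1]
grip_width: -0.001
grip_force: 0.0
```

Emit:
drive_tool(
  commands="0 0 -0.2 0 0 0 0;0 0 -0.2 0 0 0 0;0 0 -0.2 0 0 0 0;0 0 -0.2 0 0 0 0;0 0 -0.15 0 0 0 0;0 0 0 0 0 0 0;-0.08 0 0 0 0 0 0;-0.08 0 0 0 0 0 0;-0.08 0 0 0 0 0 0;-0.08 0 0 0 0 0 0;-0.08 0 0 0 0 0 0;-0.08 0 0 0 0 0 0;-0.08 0 0 0 0 0 0;-0.06 0 0 0 0 0 0;0 0 0 0 0 0 0;0 0 0 0 0 0 0",
)

```text
time_s: 4.1
eef_pos: [464.6, -41.5, 153.5]
ee_rot: [0.0, 0.698, 0.717, 0.0]
force: [-0.1, -0.4, -0.3]
grip_width: 0.003
grip_force: 0.0
```

```bash
python3 - <<'E'
from h import *
a=capture("side")["pixels"]
cv2.imwrite("pics/l1.png",cv2.resize(a[220:380,200:400],None,fx=3,fy=3)); print(sense()["joints"],[round(tips_ahead(x),1) if callable(tips_ahead) else tips_ahead for x in (0,)])
E
```

```text
[-3.40880536e-01  2.90059297e-01  1.79706595e+00 -3.26986904e-06
  1.05427955e+00 -3.67885123e-01] [17.0]
```

View pics/l1.png

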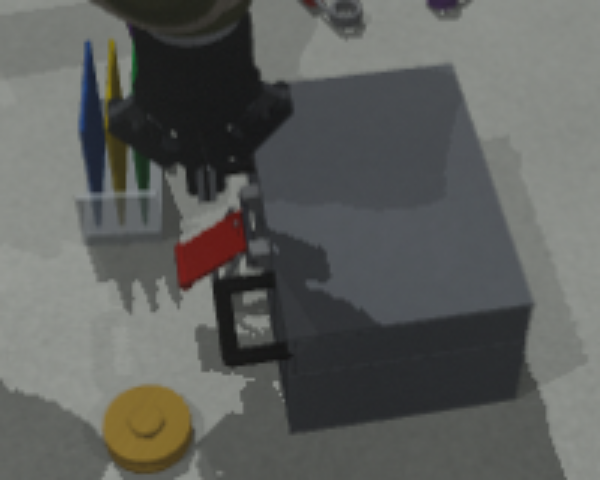

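The lever is open, pointing forward and down (red, about (210,250) in the crop), and the lid is still shut. Now to the right handle, tilting the tool 45°.

Emit:
drive_tool(
  commands="0 0 0.2 0 0 0 0;0 0 0.2 0 0 0 0;0 0 0.1 0 0 0 10;-0.06 -0.105 0 0 -0.1 0 28;-0.06 -0.105 0 0 -0.1 0 28;-0.06 -0.105 0 0 -0.1 0 28;-0.06 -0.105 0 0 -0.1 0 28;-0.06 -0.105 0 0 -0.1 0 28;-0.06 -0.105 0 0 -0.1 0 28;-0.06 -0.105 0 0 -0.1 0 28;-0.06 -0.105 0 0 -0.1 0 28;0 0 0 0 -0.1 0 28;0 0 0 0 -0.1 0 28;0 0 0 0 0 0 28",
)

```text
time_s: 5.32
eef_pos: [416.4, -124.5, 202.3]
ee_rot: [0.272, 0.645, 0.662, 0.266]
force: [-0.8, 0.9, -1.1]
grip_width: 0.279
grip_force: 0.0
```

```bash
python3 - <<'E'
from h import *
s=sense();q=s["ee_rot"];print(s["joints"],s["eef_pos"],R.from_quat([q[1],q[2],q[3],q[0]]).as_matrix().round(3))
E
```

```text
[-0.89596328 -0.10258285  2.30544356  1.05266054  0.68562152 -1.68750316] [ 416.43877484 -124.49991887  202.31499266] [[-0.018  0.71   0.704]
 [ 1.     0.025  0.001]
 [-0.017  0.704 -0.71 ]]
```

Emit:
drive_tool(
  commands="0 0 -0.13 0 0 0 28;0 0 -0.13 0 0 0 28;0 0 -0.13 0 0 0 28;0 0 -0.12 0 0 0 28;0 0 0 0 0 0 28",
)

```text
time_s: 5.73
eef_pos: [417.2, -123.9, 150.7]
ee_rot: [0.269, 0.646, 0.664, 0.265]
force: [-0.3, -0.6, -0.1]
grip_width: 0.281
grip_force: 0.0
```

```bash
python3 - <<'E'
from h import *
s=sense();print(s["joints"],s["eef_pos"])
I=[]
for n,(x,y) in (("side",(230,240)),("top",(345,230))):
    c=capture(n); k=c["pixels"][y:y+120,x:x+130]; I.append(cv2.resize(k,None,fx=3,fy=3))
    cc=c
    for b in ((468.5,-127.5,100.5),): p=(proj(c,b)[0]-[x,y])*3; cv2.circle(I[-1],tuple(p.astype(int)),3,(0,255,0),-1)
cv2.imwrite("pics/h1.png",np.hstack(I))
E
```

```text
[-0.89108113  0.03237962  2.36581308  1.28267848  0.60677108 -1.97573886] [ 417.1793059  -123.90007115  150.70065134]
```

View pics/h1.png

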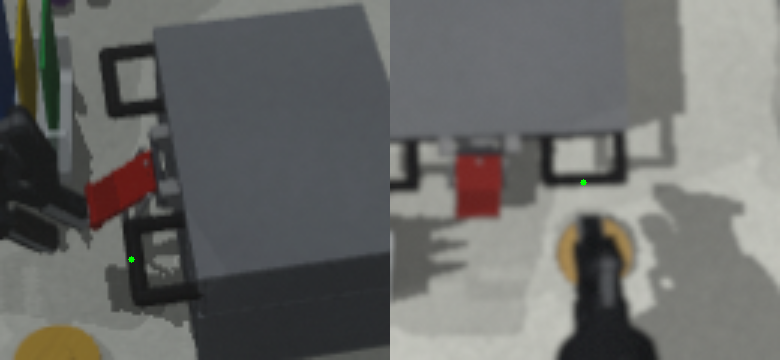

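Bar at the green dot in both views; the gripper is clear of the stand and lined up. Go in along the tool axis.

Emit:
drive_tool(
  commands="0.09 -0.005 -0.09 0 0 0 28;0.09 -0.005 -0.09 0 0 0 28;0.09 -0.005 -0.09 0 0 0 28;0.09 -0.005 -0.09 0 0 0 28;0.09 -0.005 -0.09 0 0 0 28;0.07 -0.005 -0.06 0 0 0 28;0 0 0 0 0 0 28",
)

```text
time_s: 6.42
eef_pos: [470.5, -127.5, 101.4]
ee_rot: [0.272, 0.645, 0.663, 0.266]
force: [0.1, -0.0, 0.3]
grip_width: 0.279
grip_force: 0.0
```

```bash
python3 - <<'E'
from h import *
s=sense();print(s["joints"],s["eef_pos"],s["force"])
hx,hz,r,a0=674,75.5,209.5,.12
N=24; x0,z0=s["eef_pos"][[0,2]]
for k in range(0,N+1,2):
    p=1.65*k/N; print(round(p,2), round(hx-r*np.cos(p+a0)-(hx-r*np.cos(a0)),1), round(r*(np.sin(p+a0)-np.sin(a0)),1))
E
```

```text
[-0.761094    0.2769161   2.27767084  1.62926113  0.50898259 -2.26178803] [ 470.50079778 -127.45575752  101.41773062] [ 0.06647738 -0.04448445  0.30463983]
0.0 0.0 0.0
0.14 5.4 28.3
0.27 14.6 55.5
0.41 27.5 81.3
0.55 43.8 105.0
0.69 63.2 126.3
0.82 85.3 144.7
0.96 109.7 159.9
1.1 136.0 171.7
1.24 163.6 179.7
1.38 192.1 183.8
1.51 220.9 184.0
1.65 249.5 180.3
```

Emit:
drive_tool(
  commands="0.027 0 0.142 0 0.042 0 28;0.027 0 0.142 0 0.042 0 28;0.046 0.001 0.136 0 0.042 0 28;0.046 0.001 0.136 0 0.042 0 28;0.065 0.002 0.129 0 0.042 0 28;0.065 0.002 0.129 0 0.042 0 28;0.082 0.002 0.119 0 0.042 0 28;0.082 0.002 0.119 0 0.042 0 28",
)

```text
time_s: 7.08
eef_pos: [511.1, -126.0, 200.8]
ee_rot: [0.187, 0.673, 0.692, 0.183]
force: [-1.9, 1.1, -1.3]
grip_width: 0.28
grip_force: 1.0
```

```bash
python3 - <<'E'
from h import *
s=sense();print(s["joints"],s["eef_pos"],s["force"])
c=capture("side"); cv2.imwrite("pics/h2.png",cv2.resize(c["pixels"][180:380,200:420],None,fx=2,fy=2))
E
```

```text
[-0.59998965  0.15205104  1.93012999  0.48056096  0.66866338 -0.94902984] [ 511.11380852 -126.00787884  200.84893934] [-1.88412964  1.11089882 -1.26673051]
```

View pics/h2.png

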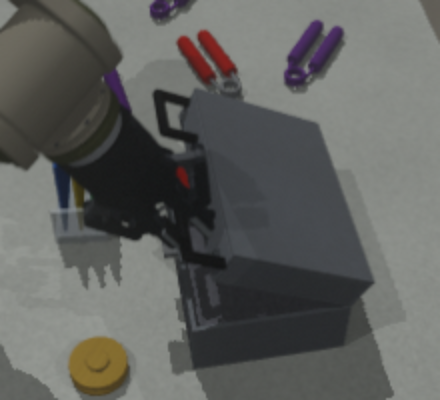

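The lid is rising with the fingers round the right handle, low forces, and the stand and pulley unmoved. Continue.

Emit:
drive_tool(
  commands="0.097 0.003 0.107 0 0.042 0 28;0.097 0.003 0.107 0 0.042 0 28;0.111 0.003 0.092 0 0.042 0 28;0.111 0.003 0.092 0 0.042 0 28;0.122 0.003 0.076 0 0.042 0 28;0.122 0.003 0.076 0 0.042 0 28;0.131 0.004 0.059 0 0.042 0 28;0.131 0.004 0.059 0 0.042 0 28;0.138 0.004 0.04 0 0.042 0 28;0.138 0.004 0.04 0 0.042 0 28;0.143 0.004 0.02 0 0.042 0 28;0.143 0.004 0.02 0 0.042 0 28;0.144 0.004 0.001 0 0.042 0 28;0.144 0.004 0.001 0 0.042 0 28;0.143 0.004 -0.018 0 0.042 0 28;0.143 0.004 -0.018 0 0.042 0 28",
)

```text
time_s: 8.47
eef_pos: [717.7, -120.5, 275.6]
ee_rot: [0.0, 0.698, 0.716, 0.003]
force: [-0.6, 0.3, -0.0]
grip_width: 0.283
grip_force: 0.0
```

```bash
python3 - <<'E'
from h import *
s=sense();print(s["joints"],s["eef_pos"],s["force"])
c=capture("side"); cv2.imwrite("pics/h3.png",cv2.resize(c["pixels"][80:380,200:450],None,fx=2,fy=2))
E
```

```text
[-0.32830634  0.81137493  0.63545112  0.00456198  1.69202303 -0.353147  ] [ 717.7176922  -120.47664054  275.63820759] [-0.63136151  0.28618464 -0.00274261]
```

View pics/h3.png

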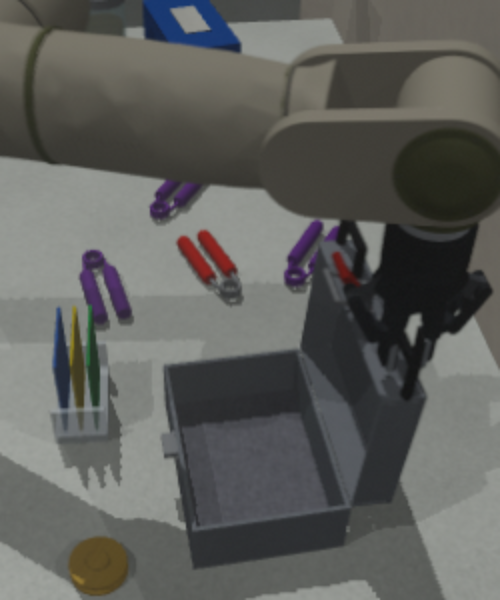

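The lid is past upright, about 1.6. Pull the fingers straight up and out.

Emit:
drive_tool(
  commands="0 0 0.13 0 0 0 28;0 0 0.13 0 0 0 28;0 0 0.13 0 0 0 28;0 0 0.13 0 0 0 28;-0.1 0 0.1 0 0 0 28;-0.2 0.1 0 0 0 0 50;-0.2 0.2 0 0 0 0 80;-0.2 0.3 0 0 0 0 100;-0.2 0.3 0 0 0 0 100;-0.2 0.3 0 0 0 0 100;0 0.3 0 0 0 0 100;0 0.3 0 0 0 0 100;0 0.3 0 0 0 0 100",
)

```text
time_s: 9.6
eef_pos: [606.8, 90.8, 337.8]
ee_rot: [0.001, 0.698, 0.716, 0.004]
force: [0.6, -0.6, -0.2]
grip_width: 1.002
grip_force: 0.0
```

```bash
python3 - <<'E'
from h import *
s=sense();q=s["ee_rot"];print(s["joints"],s["eef_pos"],s["force"],R.from_quat([q[1],q[2],q[3],q[0]]).as_matrix().round(3))
c=capture("side"); I=c["pixels"][130:380,200:440]
c=capture("top"); J=c["pixels"][130:380,190:440]
cv2.imwrite("pics/h4.png",cv2.resize(np.hstack([I,J]),None,fx=1.6,fy=1.6))
E
```

```text
[-0.04379499  0.47733605  1.0334394   0.00419545  1.62467034 -0.06906377] [606.78336557  90.81982743 337.76140383] [ 0.58492178 -0.55589807 -0.19511707] [[-0.026  1.     0.006]
 [ 1.     0.025  0.004]
 [ 0.004  0.006 -1.   ]]
```

View pics/h4.png

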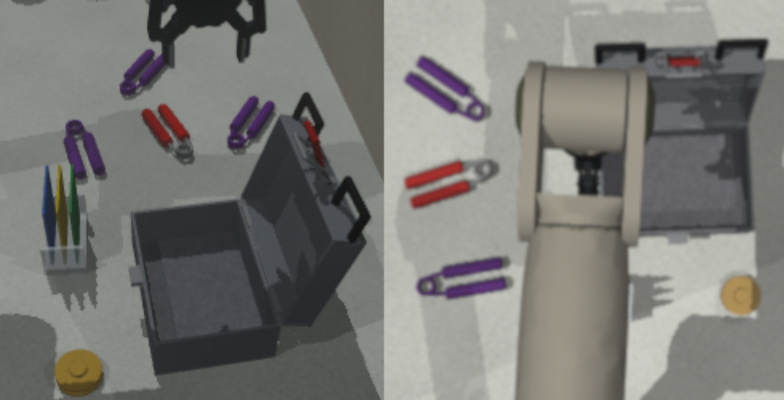

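The lid is laid fully back and the latch still open. The red exerciser is at about (440,185) in the crop, unmoved. Next, go above it.

Emit:
drive_tool(
  commands="-0.02 0.25 0 0 0 0.039 100;-0.02 0.25 0 0 0 0.039 100;-0.02 0.25 0 0 0 0.039 100;-0.02 0.25 -0.1 0 0 0.039 100;-0.02 0.25 -0.2 0 0 0.039 100;-0.02 0.25 -0.25 0 0 0.039 100;-0.02 0.25 -0.25 0 0 0.039 100;-0.02 0.25 -0.25 0 0 0.039 100;-0.02 0.25 -0.25 0 0 0.039 100;-0.02 0.25 -0.25 0 0 0.039 100;0 0.05 -0.25 0 0 0 100;0 0 -0.25 0 0 0 100;0 0 -0.2 0 0 0 100;0 0 0 0 0 0 100",
)

```text
time_s: 10.87
eef_pos: [586.2, 343.3, 107.4]
ee_rot: [-0.002, 0.58, 0.814, 0.0]
force: [-0.5, -0.7, -1.2]
grip_width: 1.001
grip_force: 0.0
```

```bash
python3 - <<'E'
from h import *
s=sense();q=s["ee_rot"];print(s["joints"],s["eef_pos"],R.from_quat([q[1],q[2],q[3],q[0]]).as_matrix().round(3))
exec(open('m.py').read().split("# lid")[0])
E
```

```text
[0.35630882 0.77674371 1.1321373  0.00418623 1.23506482 0.02244408] [586.22913979 343.29055125 107.39053556] [[-0.326  0.945 -0.004]
 [ 0.945  0.326  0.003]
 [ 0.004 -0.002 -1.   ]]
red [369 166  18   5  64] [377.1 168.2] [795.4 -54.   15. ]
red [236 244   7   6  33] [238.9 246.5] [580.1 309.7  15. ]
exer [580.2 309.9] yaw -1.3400489993394111 coil [608.9234118  271.02680103]
```

Emit:
drive_tool(
  commands="0 0.01 -0.2 0 0 0 100;0 0.01 -0.2 0 0 0 100;0 0 -0.2 0 0 0 100;0 0 -0.15 0 0 0 100;0 0 -0.1 0 0 0 100;0 0 -0.06 0 0 0 100;0 0 0 0 0 0 100;0 0 0 0 0 0 85;0 0 0 0 0 0 75;0 0 0 0 0 0 65;0 0 0 0 0 0 60;0 0 0 0 0 0 55;0 0 0 0 0 0 50;0 0 0 0 0 0 50",
  force=40,
)

```text
time_s: 12.08
eef_pos: [588.1, 347.2, 22.3]
ee_rot: [-0.0, 0.58, 0.815, 0.004]
force: [-1.0, -1.3, 6.5]
grip_width: 0.632
grip_force: 41.8
```

Emit:
drive_tool(
  commands="0 0 0.05 0 0 0 50;0 0 0.1 0 0 0 50;0 0 0.1 0 0 0 50;0 0 0.1 0 0 0 50;0 0 0 0 0 0 50;0 0 0 0 0 0 50",
  force=60,
)

```text
time_s: 12.58
eef_pos: [587.9, 347.2, 56.6]
ee_rot: [-0.0, 0.58, 0.815, 0.004]
force: [0.3, 0.6, -2.5]
grip_width: 0.623
grip_force: 63.2
```

```bash
python3 - <<'E'
from h import *
s=sense();print(s["eef_pos"],s["force"],s["grip_width"])
c=capture("side"); cv2.imwrite("pics/g1.png",cv2.resize(c["pixels"][130:280,210:410],None,fx=3,fy=3))
E
```

```text
[587.92899542 347.17187134  56.60430342] [ 0.27033038  0.61188236 -2.50273475] 0.6229938989498826
```

Emit:
drive_tool(
  commands="0 0 0.2 0 0 0 50;0 0 0.25 0 0 0 50;0 0 0.25 0 0 0 50;0 0 0.25 0 0 0 50;0 0 0.2 0 0 0 50;0 -0.1 0 0 0 -0.01 50;0 -0.25 0 0 0 -0.029 50;0 -0.25 0 0 0 -0.029 50;0 -0.25 0 0 0 -0.029 50;0 -0.25 0 0 0 -0.029 50;0 -0.25 0 0 0 -0.029 50;0 -0.25 0 0 0 -0.029 50;0 -0.25 0 0 0 -0.029 50;0 -0.25 0 0 0 -0.029 50;0 -0.25 0 0 0 -0.029 50;0 -0.25 0 0 0 -0.029 50;0 -0.25 0 0 0 -0.029 50;0 -0.25 0 0 0 -0.029 50;0 -0.25 0 0 0 -0.029 50;0 -0.25 0 0 0 0 50",
)

```text
time_s: 14.3
eef_pos: [586.5, -14.5, 168.8]
ee_rot: [-0.001, 0.697, 0.717, 0.003]
force: [0.1, 0.5, -2.7]
grip_width: 0.624
grip_force: 63.8
```

```bash
python3 - <<'E'
from h import *
s=sense();q=s["ee_rot"];print(s["eef_pos"],s["force"],s["grip_width"],R.from_quat([q[1],q[2],q[3],q[0]]).as_matrix().round(3)[:,1])
c=capture("side"); cv2.imwrite("pics/g2.png",cv2.resize(c["pixels"][150:370,200:440],None,fx=2.5,fy=2.5))
E
```

```text
[586.4859841  -14.54347473 168.83743402] [ 0.09108427  0.45332498 -2.67670804] 0.6241376633710941 [1.    0.028 0.002]
```

View pics/g2.png

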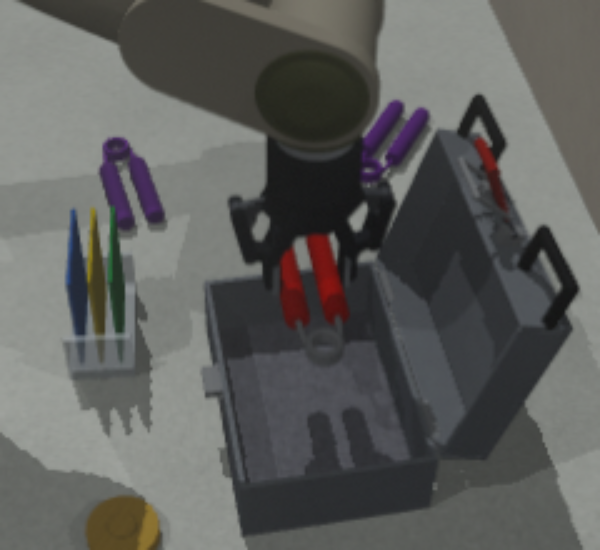

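The exerciser is held level over the open case, coil towards the case's right end. Lower it.

Emit:
drive_tool(
  commands="0 -0.1 -0.05 0 0 0 50;0 0 -0.15 0 0 0 50;0 0 -0.2 0 0 0 50;0 0 -0.2 0 0 0 50;0 0 -0.2 0 0 0 50;0 0 -0.2 0 0 0 50;0 0 -0.15 0 0 0 50;0 0 -0.1 0 0 0 50;0 0 -0.05 0 0 0 50;0 0 -0.03 0 0 0 50;0 0 0 0 0 0 50;0 0 0 0 0 0 50",
)

```text
time_s: 15.35
eef_pos: [587.9, -23.0, 38.3]
ee_rot: [0.0, 0.696, 0.718, 0.004]
force: [0.3, -0.7, -2.0]
grip_width: 0.624
grip_force: 63.8
```

Emit:
drive_tool(
  commands="0 0 -0.03 0 0 0 50;0 0 -0.02 0 0 0 50;0 0 -0.02 0 0 0 50;0 0 -0.02 0 0 0 50;0 0 0 0 0 0 50;0 0 0 0 0 0 50",
)

```text
time_s: 15.85
eef_pos: [587.6, -22.9, 28.6]
ee_rot: [-0.0, 0.696, 0.718, 0.003]
force: [-0.4, 0.5, -1.7]
grip_width: 0.623
grip_force: 63.8
```

Emit:
drive_tool(
  commands="0 0 -0.02 0 0 0 50;0 0 -0.02 0 0 0 50;0 0 0 0 0 0 50;0 0 0 0 0 0 50",
)

```text
time_s: 16.18
eef_pos: [588.0, -23.0, 27.4]
ee_rot: [0.0, 0.696, 0.718, 0.004]
force: [-10.4, 1.8, 23.7]
grip_width: 0.624
grip_force: 66.2
```

Emit:
drive_tool(
  commands="0 0 0.01 0 0 0 50;0 0 0 0 0 0 60;0 0 0 0 0 0 66;0 0 0 0 0 0 72;0 0 0 0 0 0 80;0 0 0 0 0 0 90;0 0 0 0 0 0 98;0 0 0 0 0 0 98;0 0 0.05 0 0 0 98;0 0 0.1 0 0 0 98;0 0 0.2 0 0 0 98;0 0 0.25 0 0 0 98;0 0 0.3 0 0 0 98;0 0 0.3 0 0 0 98;0 0 0.3 0 0 0 98;-0.1 0 0.3 0 0 0 98;-0.3 0 0 0 0 0 98;-0.3 0 0 0 0 0 98;-0.3 0 0 0 0 0 98;-0.3 0 0 0 0 0 98",
)

```text
time_s: 17.85
eef_pos: [456.1, -22.8, 206.5]
ee_rot: [0.0, 0.696, 0.718, 0.004]
force: [0.1, -0.5, 0.0]
grip_width: 0.983
grip_force: 0.0
```

```bash
python3 - <<'E'
from h import *
s=sense();print(s["eef_pos"],s["force"],s["grip_width"])
for n in("side","top"):
    c=capture(n);im=c["pixels"]; cv2.imwrite(f"pics/f_{n}.png",im); hsv=cv2.cvtColor(im,cv2.COLOR_BGR2HSV)
    red=(((hsv[...,0]<8)|(hsv[...,0]>172))&(hsv[...,1]>150)&(hsv[...,2]>50)).astype(np.uint8)
    k,l,st,cen=cv2.connectedComponentsWithStats(red)
    for i in range(1,k):
        if st[i,4]>25: print(n,st[i],cen[i].round(1),atz(c,cen[i],22).round(0))
    print(n,"stand/pulley/dish",[[np.round(b["position"]).tolist() for b in boxes_of(c,o)[:1]] for o in("stand","pulley","dish")])
    print("expected exer handle ends",proj(c,[(589,-16,18)]))
E
```

```text
[456.11680432 -22.76945077 206.51111694] [ 6.91321517e-02 -4.85039904e-01  1.18000904e-04] 0.9829370230711775
side [390 206   9  13  53] [394.1 212.2] [846. 288.  22.]
side [322 285  15  37 293] [329.2 303.1] [604. -21.  22.]
side [309 287  14  37 297] [315.3 304.8] [570. -22.  22.]
side stand/pulley/dish [[[242.0, 276.0]], [[250.0, 362.0]], [[344.0, 442.0]]]
expected exer handle ends [[322.64779685 303.1897018 ]]
top [369 166  18   5  63] [377.4 168.2] [794. -54.  22.]
top [344 235  37   7 241] [362.4 238.1] [606. -16.  22.]
top [344 248  37   7 241] [362.2 251. ] [572. -15.  22.]
top stand/pulley/dish [[[312.0, 318.0]], [[418.0, 320.0]], [[487.0, 248.0]]]
expected exer handle ends [[362.48226088 244.68136453]]
```

```bash
python3 -c "
from rig import *
print(finish_job())"
```

```text
the job is handed in; nothing more can be done
None
```

I handed the job in at about 18 s of the 67 s limit. The red exerciser lies flat in the case, about 20 mm left of centre. The lid is laid back, the latch is open, and the stand, dish and pulley look unmoved in the last pictures. The hand-in returned no verdict.

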